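Slide the spare monitor battery along the rail into its charging pocket

TASK

The spare monitor battery lies loose on the charging tray. With the fingertips, push it square against the tray's back rail, then slide it along, kept against that rail, into the free corner pocket until it is fully home against the end stop, and leave it there. Do not pick it up or tip it, and leave the battery already in the other pocket and everything around undisturbed.

Things in the scene. Friction and masses are not known exactly. Their poses are not given: they have to be found in the camera images.
- pack: The loose spare battery: flat black block 46 (its x) x 72 (its y, long) x 18 mm high, 0.11 to 0.23 kg, with a grey label on top. It is to be moved. Origin: centre of its underside. It lies on the tray floor in front of the rail, turned up to about 30 degrees from it; either end may lead into the pocket.
- tray: Fixed aluminium charging tray, 220 (x) x 480 (y) mm; place and yaw vary. Origin: centre of its underside, on the table. Floor top at z = 6 mm. A straight rail along its y stands at the far (+x) edge, with a corner pocket at each end. A battery flush against the rail has its origin at tray x = +67 mm.
- rail (a point): Middle of the rail's face (towards the robot) at the tray floor: tray x = +90 mm. The rail runs along tray y; its top is 20 mm above the tray floor.
- stop_left (a point): Inner corner of the +y pocket, at floor level, where rail face and end stop face meet: tray y = +200 mm. The stop is a grey block 40 mm long (y), 75 mm wide (x), 40 mm above the floor. A lip parallel to the rail, 40 mm long from the stop, inner face 49 mm from the rail, 6 mm thick, 12 mm high, ends in a flared mouth reaching to tray y = 144 mm, x = 27 mm.
- stop_right (a point): The same corner of the -y pocket, a mirror image: tray y = -200 mm. A pocket takes a battery endways with 3 mm play; about 16 mm of a seated battery sticks out past the flare.
- bay: The free pocket: a thin brass contact strip (24 x 34 mm, practically flush) on the tray floor in it. Origin: on the floor where the battery's origin must come to be, 67 mm in tray x and +164 or -164 mm in tray y: either end may be the free one. Its axes are parallel to the tray's.
- charged_pack: An identical battery already seated in the other pocket; to be left alone. Origin: centre of its underside.
- oximeter: White finger clip oximeter, 32 x 56 x 28 mm, on the tray's +y half near its robot-side edge. Bystander. Origin: centre of its underside.
- tape: Roll of paper tape lying flat, 60 mm diameter, 22 mm high, on the tray's -y half near its robot-side edge. Bystander. Origin: centre of its underside.
- bottle: Small amber medicine jar, 42 mm diameter, 62 mm high, on the table just beyond the rail. Bystander. Origin: centre of its underside.
- jar: White jar, 54 mm diameter, 70 mm high, on the table just beyond the rail. Bystander. Origin: centre of its underside.
- cup: Steel cup, 70 mm diameter, 80 mm high, on the table to the left of the tray. Bystander. Origin: centre of its underside.
- dish: Empty steel instrument dish, 200 x 100 x 35 mm, on the table to the right of the tray. Bystander. Origin: centre of its underside.

How it is judged (in metres and radians):
On the way, in this order (a step that is already met when the one before it is completed fails the run):
1. the battery lies square against the rail, still short of the free pocket (x of pack in the frame of tray above 0.063 m and angle between the y axis of pack and the y axis of tray, either way round below 0.09 rad and horizontal distance between pack and bay above 0.05 m), for 0.1 s.
2. the battery is fully home in the free pocket (x of pack in the frame of tray above 0.063 m and angle between the y axis of pack and the y axis of tray, either way round below 0.09 rad and horizontal distance between pack and bay below 0.005 m), for 0.2 s.
At the end, for the whole second after the job is handed in: The battery rests flat on the tray floor in the free pocket, its origin within 5 mm of its seated place, within 4 mm of the rail, square to it within 0.09 rad; the other battery is still in its pocket (within 6 mm); the robot is clear (all of step 2 and linear speed of pack below 0.01 m/s and z of pack in the frame of tray between 0.003 and 0.009 m and distance of charged_pack from where it was at the start of the episode below 0.006 m); the robot touches nothing.
It fails at once if the spare battery is lifted (more than 6 mm) or tipped (z of pack in the frame of tray above 0.012 m or angle between pack's own z axis and vertical above 0.25 rad).
It fails at once if the battery is near the free pocket (within 85 mm of its seated place) but more than 8 mm off the rail (horizontal distance between pack and bay below 0.085 m and x of pack in the frame of tray below 0.059 m).
It fails at once if the battery in the other pocket is moved by more than 6 mm (distance of charged_pack from where it was at the start of the episode above 0.006 m).
It fails at once if a bystander is moved by more than 15 mm (distance of any of oximeter, tape, bottle, jar, cup, dish from where it was at the start of the episode above 0.015 m).
It also fails if it takes over 58 s, if anything falls off the work surface, if the arm or the gripper's body presses on something with over 40 N, if the wrist force passes 120 N, or if a joint passes its speed limit or range.

ROBOT

A 6-joint arm with a two-finger parallel gripper is mounted at the origin on the work surface. World frame = base frame: x ahead of the robot, y to its left, z up, the work surface at z = 0. Lengths are in mm, angles in rad, forces in N, time in s.
With the tool pointing down it reaches from about 275 to 750 mm from the base axis. Payload 10.2 kg.
Tool frame: the origin (TCP) lies midway between the tips of the shut fingers; the grasp point (between the pads) lies 19 mm behind it; z points along the fingers, y is the line along which they close (so a half turn about z gives the same grasp; the last joint's range is limited). The gripper opens to 85 mm and grips with 20 to 120 N. Pads are 22 mm wide; open, the fingers measure 114 mm over their backs; the gripper's body (76 mm by 85 mm) begins 54 mm behind the grasp point. The pads swing forward as they close: fully open they stand 13 mm farther back than shut.
Start: joints at [-1.367, 0.313, 1.498, -0, 1.331, -0.223], TCP at [217.317, -477.917, 231.294] pointing down, gripper open.
Joint ranges: [-2.94, 2.94], [-0.97, 2.17], [0.19, 2.56], [-1.23, 4.37], [0.02, 3.11], [-2.88, 2.88]. Speed limits (rad/s): [2.39, 2.39, 3.01, 3.14, 3.14, 3.14].

INTERFACE

Orientations are given as a unit quaternion [w, x, y, z].
In Python, from rig import sense, capture, finish_job, find_in, place_of gives the robot as it stands. The module is installed in compiled form; this text tells all that it offers.
- The arm moves only by the shell command python3 -m jog 'ROWS' [FORCE]. ROWS is JSON, a list of rows, each an object of numbers: "tx", "ty", "tz": the shift along the tool's x, y, z in mm; "ax", "ay", "az": the turn, a rotation vector about the tool's x, y, z in rad; "jaw": the closure, from -1 (fully open) to 1 (shut), so that 0 is half open. In form: [{"tx": .., "ty": .., "tz": .., "ax": .., "ay": .., "az": .., "jaw": ..}, ...]. A call has 1 to 5 rows; each row shifts and turns the commanded pose from where the row before left it, along the tool's axes as they then stand; what a row does not reach is not made up. A row lasts 1/8 s, in which the tool goes at most 62.5 mm and 10.7 degrees, less where a joint would pass 70% of its speed; a pose out of reach is approached as far as the arm can. A call with a gripper value outside its range is refused whole. The fingers move at their own pace and stop on an object; FORCE is the grip in N (left out, the last holds). Time passes only in rows, so rows that do not move let the fingers close. It gives the time, the measured TCP pose, the force, the opening and the grip force at its end, in the units of the state.
- sense(): the state, without advancing time (a new reading comes with each control period).
- capture(name): name is "scene" or "top" or "wrist"; returns a dict with "color" (400x640x3 uint8, red, green, blue), "depth" (400x640 float32, mm along the optical axis (not along the pixel's ray), 0 where there is no reading), "fx", "fy", "cx", "cy" (pixels), "k1" (the pictures are not rectified: a ray, as slopes to the right and down, at radius r is drawn at 1 + k1 r^2 times it, then the intrinsics apply), "camera_from_world" (4x4, takes a point from world to camera coordinates); the wrist camera has in their place "mount" (4x4, takes a point from camera to tool coordinates, whose origin is the TCP and whose axes are the flange's). Camera axes: x right, y up, looking along -z (the intrinsics and any distortion apply to the point x, -y, -z); pixel columns grow to the right and rows downward; lengths in mm; the calibration is good to about 2 mm. A picture is of the moment at which its call begins: read the wrist's pose just before it.
- finish_job(): hands the job in; it is judged then, once.
Trained networks look in the newest picture that a camera, given by its name, has taken for a name from the list of things; names that differ only in an ending like _2 or _b are one class to them, and where a whole thing is asked for, a point or a joint stands for the part that bears it (a point fixed in the world has none). Each returns a list of dicts, best first, with "conf" (0 to 1); they miss things now and then, are a little off and sometimes report something else, mostly with a low value. They report only what shows in the picture. A call takes as long as a camera call.
- find_in(query, camera): "centre" ([column, row] in pixels, amid what is visible of it).
- place_of(query, camera): "centre" ([column, row] in pixels: a listed point, or the origin of a listed thing).
The state is a dict: "time_s": time; "joints": joint angles; "dq": joint speeds; "tau": joint torques, N m; "eef_pos": TCP position; "ee_rot": TCP orientation; "force": force on the tool from outside, world axes, zero at the start; "wrist_torque": the same for the moment, N m; "grip_width": opening from 0.0 (shut) to 1.0 (fully open); "grip_force": force on a finger pad.
Only numpy, scipy, OpenCV 4.12 (cv2) and the standard library are available. Lean on these libraries where they do the work, as an engineer would, in place of code of your own. Each camera call takes 0.05 s, during which the arm holds its last target. There are 200 camera calls.

## Working session

There is one attempt and no reset: what is moved stays moved. The work goes in short steps, Python scripts to look and compute and a shell command to move; the robot and the scene stay as the last step left them, time stands still between calls to the robot, and variables do not carry over. Pictures are saved under pics/ and viewed, at most 14 in all, crops included, and the job is handed in when it is done.

```bash
mkdir -p pics; cat > h.py <<'E'
import numpy as np, cv2
from rig import sense, capture, find_in, place_of
from scipy.spatial.transform import Rotation as R
def cfw(c,s=None):
    if "camera_from_world" in c: return np.array(c["camera_from_world"])
    T=np.eye(4);q=s["ee_rot"];T[:3,:3]=R.from_quat([q[1],q[2],q[3],q[0]]).as_matrix();T[:3,3]=s["eef_pos"]
    return np.linalg.inv(T@np.array(c["mount"]))
def ray(c,M,p):
    K=np.array([[c["fx"],0,c["cx"]],[0,c["fy"],c["cy"]],[0,0,1]],float)
    u=cv2.undistortPoints(np.array([[p]],float),K,np.array([c["k1"],0,0,0,0.]))[0,0]
    Mi=np.linalg.inv(M); return Mi[:3,3],Mi[:3,:3]@np.array([u[0],-u[1],-1])
def at_z(c,M,p,z):
    o,d=ray(c,M,p); return o+d*(z-o[2])/d[2]
def proj(c,M,P):
    q=(M@np.r_[P,1])[:3]; x,y=q[0]/-q[2],-q[1]/-q[2]; f=1+c["k1"]*(x*x+y*y)
    return np.array([c["fx"]*x*f+c["cx"],c["fy"]*y*f+c["cy"]])
def save(c,n): cv2.imwrite(f"pics/{n}.png",c["color"][:,:,::-1])
E
python3 - <<'E'
from h import *
Z=dict(pack=6,tray=0,rail=6,stop_left=6,stop_right=6,bay=6,charged_pack=6,oximeter=6,tape=6,bottle=0,jar=0)
for n in ["top","scene"]:
    c=capture(n);save(c,n+"0");M=cfw(c)
    for q,z in Z.items():
        for r in place_of(q,n)[:2]: print(n,q,np.round(r["conf"],2),np.round(r["centre"]),np.round(at_z(c,M,r["centre"],z)[:2]))
print(sense())
E
```

```text
top tray 0.6 [320. 217.] [514.   1.]
top tray 0.35 [494. 227.] [ 475. -465.]
top rail 0.8 [319. 184.] [604.   1.]
top rail 0.54 [296. 144.] [716.  60.]
top stop_left 0.58 [244. 177.] [628. 205.]
top stop_right 0.75 [392. 188.] [ 587. -199.]
top bay 0.73 [339. 151.] [695. -58.]
top bay 0.27 [298. 144.] [716.  56.]
top charged_pack 0.96 [375. 194.] [ 571. -151.]
top oximeter 0.6 [254. 235.] [469. 181.]
top tape 0.54 [378. 244.] [ 436. -155.]
top bottle 0.78 [299. 145.] [716.  53.]
top jar 0.64 [340. 155.] [683. -59.]
scene pack 0.52 [316. 208.] [536. -28.]
scene tray 0.64 [327. 211.] [511.   1.]
scene tray 0.43 [341. 252.] [614. 194.]
scene rail 0.61 [308. 220.] [600.   7.]
scene stop_left 0.65 [338. 254.] [632. 200.]
scene stop_right 0.61 [275. 191.] [ 586. -209.]
scene bay 0.47 [338. 243.] [601. 162.]
scene charged_pack 0.44 [288. 194.] [ 560. -163.]
scene oximeter 0.61 [369. 231.] [475. 182.]
scene tape 0.47 [313. 184.] [ 449. -152.]
scene bottle 0.59 [291. 240.] [704.  43.]
scene bottle 0.19 [313. 183.] [ 441. -164.]
scene jar 0.63 [276. 223.] [691. -59.]
scene jar 0.18 [264. 157.] [ 477. -440.]
{'time_s': 1.2, 'joints': array([-1.36741351e+00,  3.12910267e-01,  1.49769194e+00,  3.15818191e-05,
        1.33102183e+00, -2.23413297e-01]), 'dq': array([ 3.21403028e-04,  4.66018698e-04, -9.54677878e-05,  1.20092924e-03,
       -1.65045386e-03,  1.33858874e-06]), 'tau': array([-3.69759036e-04, -4.12171018e+01, -2.59897292e+01, -1.84785004e-04,
        6.08454793e-04, -1.41327675e-05]), 'eef_pos': array([ 217.31815474, -477.91588618,  231.29195526]), 'ee_rot': array([-1.55372692e-05,  9.77317705e-01,  2.11778429e-01,  1.54954813e-05]), 'force': array([ 0.49908038, -1.15666837, -0.71022434]), 'wrist_torque': array([0.00789667, 0.00303896, 0.03980395]), 'grip_force': 0.0, 'grip_width': 0.9982068106217752}
```

View pics/top0.png

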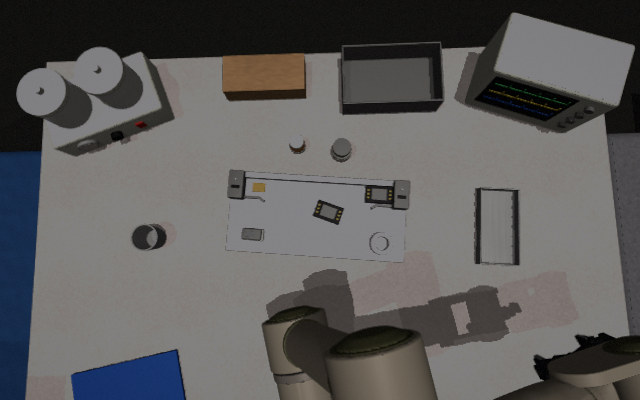

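The free pocket, with the brass strip at (259,187), is on the left (+y). The charged pack is at (379,194) and the loose pack at (328,212), turned about 25°. I'll move over for a wrist view.

```bash
python3 -m jog '[{"tx":38.3,"ty":-32.9},{"tx":38.3,"ty":-32.9},{"tx":38.3,"ty":-32.9},{"tx":38.3,"ty":-32.9},{"tx":38.3,"ty":-32.9}]' && python3 -m jog '[{"tx":38.3,"ty":-32.9},{"tx":38.3,"ty":-32.9},{"tx":38.3,"ty":-32.9},{"tx":38.3,"ty":-32.9},{"tx":38.3,"ty":-32.9}]' && python3 -m jog '[{"az":0.133},{"az":0.133},{"az":0.133},{"az":0.133},{"tz":0}]'
python3 - <<'E'
from h import *
Z=dict(pack=6,tray=0,rail=6,stop_left=6,stop_right=6,bay=6,charged_pack=6,oximeter=6,tape=6)
s=sense();c=capture("wrist");save(c,"w1");M=cfw(c,s);np.save("w1.npy",M)
for q,z in Z.items():
    for r in place_of(q,"wrist")[:2]: print(q,np.round(r["conf"],2),np.round(r["centre"]),np.round(at_z(c,M,r["centre"],z)[:2],1))
print(s["joints"],s["eef_pos"])
E
```

```text
[-1.36741351e+00  3.12910267e-01  1.49769194e+00  3.15818191e-05
  1.33102183e+00 -2.23413297e-01] [ 217.31815474 -477.91588618  231.29195526]schema error: expected keys tx, ty, tz, ax, ay, az, jaw
```

View pics/w1.png

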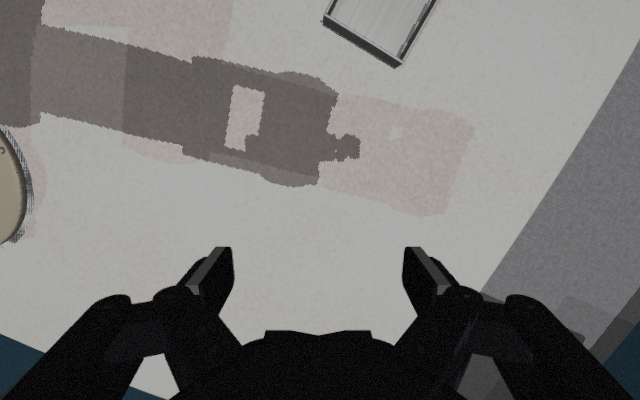

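The move was refused because every row needs all seven keys, so the picture shows the arm still at its start pose. I'll send it again with full rows.

```bash
python3 -m jog '[{"tx":38.3,"ty":-32.9,"tz":0,"ax":0,"ay":0,"az":0,"jaw":0},{"tx":38.3,"ty":-32.9,"tz":0,"ax":0,"ay":0,"az":0,"jaw":0},{"tx":38.3,"ty":-32.9,"tz":0,"ax":0,"ay":0,"az":0,"jaw":0},{"tx":38.3,"ty":-32.9,"tz":0,"ax":0,"ay":0,"az":0,"jaw":0},{"tx":38.3,"ty":-32.9,"tz":0,"ax":0,"ay":0,"az":0,"jaw":0}]' && python3 -m jog '[{"tx":38.3,"ty":-32.9,"tz":0,"ax":0,"ay":0,"az":0,"jaw":0},{"tx":38.3,"ty":-32.9,"tz":0,"ax":0,"ay":0,"az":0,"jaw":0},{"tx":38.3,"ty":-32.9,"tz":0,"ax":0,"ay":0,"az":0,"jaw":0},{"tx":38.3,"ty":-32.9,"tz":0,"ax":0,"ay":0,"az":0,"jaw":0},{"tx":38.3,"ty":-32.9,"tz":0,"ax":0,"ay":0,"az":0,"jaw":0}]' && python3 -m jog '[{"tx":0,"ty":0,"tz":0,"ax":0,"ay":0,"az":0.133,"jaw":0},{"tx":0,"ty":0,"tz":0,"ax":0,"ay":0,"az":0.133,"jaw":0},{"tx":0,"ty":0,"tz":0,"ax":0,"ay":0,"az":0.133,"jaw":0},{"tx":0,"ty":0,"tz":0,"ax":0,"ay":0,"az":0.133,"jaw":0},{"tx":0,"ty":0,"tz":0,"ax":0,"ay":0,"az":0,"jaw":0}]'
python3 - <<'E'
from h import *
Z=dict(pack=6,tray=0,rail=6,stop_left=6,stop_right=6,bay=6,charged_pack=6,oximeter=6,tape=6)
s=sense();c=capture("wrist");save(c,"w2");M=cfw(c,s)
for q,z in Z.items():
    for r in place_of(q,"wrist")[:2]: print(q,np.round(r["conf"],2),np.round(r["centre"]),np.round(at_z(c,M,r["centre"],z)[:2],1))
print(s["joints"],s["eef_pos"])
E
```

```text
time_s: 2.33
eef_pos: [324.0, -247.4, 231.5]
ee_rot: [0.0, 0.977, 0.212, 0.0]
force: [0.7, -0.7, -0.5]
grip_width: 0.497
grip_force: 0.0
time_s: 2.95
eef_pos: [430.3, -18.3, 231.5]
ee_rot: [0.0, 0.977, 0.212, 0.0]
force: [0.4, -1.3, 0.7]
grip_width: 0.494
grip_force: 0.0
time_s: 3.58
eef_pos: [429.8, -19.9, 231.4]
ee_rot: [0.0, 0.999, -0.052, 0.0]
force: [-0.3, -0.4, -0.4]
grip_width: 0.501
grip_force: 0.0
pack 0.6 [315.  93.] [529.  -26.1]
tray 0.84 [288. 107.] [517.3   9.4]
rail 0.7 [286.  27.] [606.3  -0.9]
stop_left 0.83 [121.  32.] [625.6 195.9]
stop_right 0.59 [455.  24.] [ 590.8 -197.2]
bay 0.84 [149.  50.] [600.9 165.3]
bay 0.48 [289. 104.] [520.4   6.5]
charged_pack 0.73 [424.  46.] [ 569.5 -159.9]
oximeter 0.78 [164. 159.] [471.3 177.6]
oximeter 0.28 [423.  47.] [ 569.2 -159. ]
tape 0.84 [429. 156.] [ 438.5 -164.2]
[-3.19933183e-01  1.01627619e-01  1.75981991e+00  1.47790742e-06
  1.27999464e+00  1.35484716e+00] [429.77537103 -19.87380789 231.35716578]
```

View pics/w2.png

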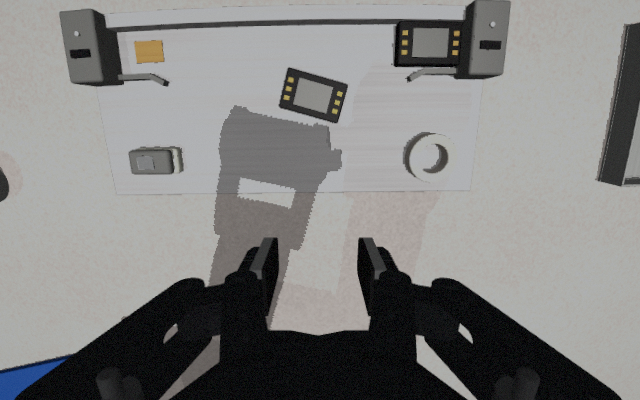

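The pack's top corners are about (290,68), (348,80), (336,122) and (279,107). The tray's front corners are about (115,194) and (471,190), and the rail runs along the top. The left pocket, with the brass strip at (149,51), is free. Next I'll work out the geometry.

```bash
cat >> h.py <<'E'
def packrect(c,M,guess,half=75):
    """rectified top view at z=24 (1 px=.5mm, col=+y->left), fit dark block"""
    o=np.array(guess); n=4*half
    g=np.array([[proj(c,M,[o[0]+half-i/2,o[1]+half-j/2,24.]) for j in range(n)] for i in range(n)],np.float32)
    im=cv2.remap(c["color"],g[...,0],g[...,1],cv2.INTER_LINEAR)
    hsv=cv2.cvtColor(im,cv2.COLOR_RGB2GRAY); m=(hsv<60).astype(np.uint8)
    k=cv2.findContours(m,cv2.RETR_EXTERNAL,cv2.CHAIN_APPROX_NONE)[0]
    out=[]
    for q in k:
        if cv2.contourArea(q)<3000: continue
        b=cv2.boxPoints(cv2.minAreaRect(q)); w=np.c_[o[0]+half-b[:,1]/2,o[1]+half-b[:,0]/2]
        e=w[1]-w[0],w[2]-w[1]; L=[np.linalg.norm(v) for v in e]; v=e[int(np.argmax(L))]; v=v*np.sign(v[1])
        out.append((w.mean(0).round(1),np.round(L,1),round(float(np.arctan2(-v[0],v[1])),3)))
    return out,im
E
python3 - <<'E'
from h import *
s=sense();c=capture("wrist");M=cfw(c,s)
r,im=packrect(c,M,(530,-27));print(r)
r2,im2=packrect(c,M,(568,-160));print(r2)
big=cv2.resize(c["color"][:210,50:530],None,fx=1.6,fy=2.4,interpolation=cv2.INTER_CUBIC);cv2.imwrite("pics/w3.png",big[:,:,::-1])
for p,z in [((115,194),6),((471,190),6)]: print(at_z(c,M,p,z))
for n in ["top","scene"]:
    c=capture(n);M=cfw(c);print(n,[a[0] for a in [packrect(c,M,(530,-27))]])
E
```

```text
[(array([525.5, -23.6]), array([44.7, 70.8]), -0.371)]
[(array([ 562. , -168.8]), array([123.8,  82.5]), 0.106), (array([ 625.5, -159.8]), array([149.5,  35. ]), 0.0)]
[432.28711514 258.23581427   6.        ]
[ 386.96560138 -221.71344998    6.        ]
top [[(array([518.8, -24.4]), array([ 76.7, 145.9]), -0.035)]]
scene [[(array([531. , -14.4]), array([49.5, 83.6]), -0.393)]]
```

View pics/w3.png

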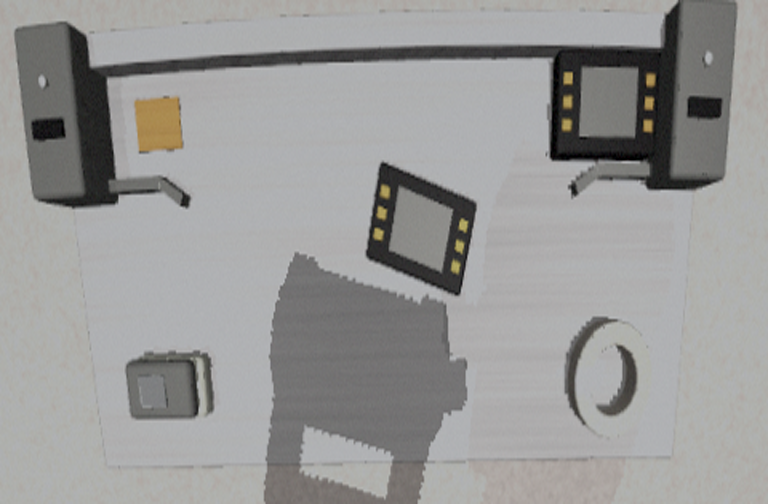

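```bash
python3 -m jog '[{"tx":18,"ty":-2.5,"tz":50,"ax":0,"ay":0,"az":-0.01,"jaw":0},{"tx":18,"ty":-2.5,"tz":50,"ax":0,"ay":0,"az":0,"jaw":0},{"tx":0,"ty":0,"tz":55,"ax":0,"ay":0,"az":0,"jaw":0},{"tx":0,"ty":0,"tz":45,"ax":0,"ay":0,"az":0,"jaw":0},{"tx":0,"ty":0,"tz":15,"ax":0,"ay":0,"az":0,"jaw":0}]' && python3 -m jog '[{"tx":0,"ty":0,"tz":5,"ax":0,"ay":0,"az":0,"jaw":0},{"tx":0,"ty":0,"tz":0,"ax":0,"ay":0,"az":0,"jaw":0}]'
python3 - <<'E'
from h import *
s=sense();c=capture("wrist");M=cfw(c,s);save(c,"w4")
r,im=packrect(c,M,(530,-27));print(r)
c=capture("scene");cv2.imwrite("pics/s4.png",cv2.resize(c["color"][130:290,220:420],None,fx=4,fy=3.7,interpolation=cv2.INTER_CUBIC)[:,:,::-1])
E
```

```text
time_s: 4.85
eef_pos: [465.0, -18.2, 14.5]
ee_rot: [-0.0, 0.999, -0.048, -0.002]
force: [-1.3, 0.3, -0.0]
grip_width: 0.496
grip_force: 0.0
time_s: 5.1
eef_pos: [466.9, -18.7, 12.4]
ee_rot: [0.0, 0.999, -0.048, 0.001]
force: [0.1, -0.0, 0.2]
grip_width: 0.501
grip_force: 0.0
[(array([525.8, -23.5]), array([45.3, 71. ]), -0.37), (array([591.5, -26.8]), array([149.5,  27. ]), 0.0)]
```

View pics/w4.png

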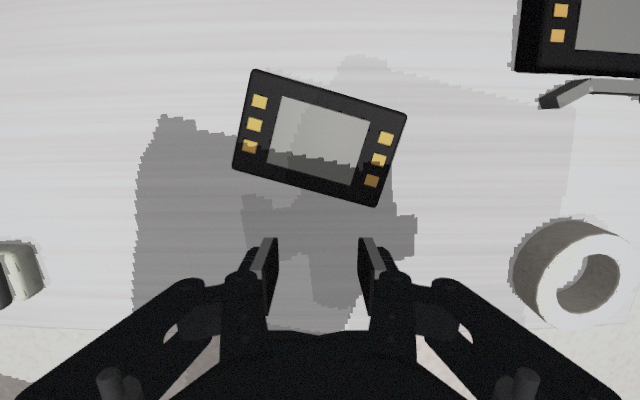

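The fingers at (265,245) and (370,245) sit behind the pack, and its near corner at (376,206) is ahead of the right finger. I'll push now.

```bash
python3 -m jog '[{"tx":10,"ty":0,"tz":0,"ax":0,"ay":0,"az":0,"jaw":0},{"tx":8,"ty":0,"tz":0,"ax":0,"ay":0,"az":0,"jaw":0},{"tx":8,"ty":0,"tz":0,"ax":0,"ay":0,"az":0,"jaw":0},{"tx":8,"ty":0,"tz":0,"ax":0,"ay":0,"az":0,"jaw":0},{"tx":8,"ty":0,"tz":0,"ax":0,"ay":0,"az":0,"jaw":0}]' && python3 -m jog '[{"tx":8,"ty":0,"tz":0,"ax":0,"ay":0,"az":0,"jaw":0},{"tx":8,"ty":0,"tz":0,"ax":0,"ay":0,"az":0,"jaw":0},{"tx":0,"ty":0,"tz":0,"ax":0,"ay":0,"az":0,"jaw":0}]'
cat >> h.py <<'E'
O=np.array([519.1,8.]);ex=np.array([.9956,-.0939]);ey=np.array([.0939,.9956])
def T(p): d=np.array(p[:2])-O; return np.round([d@ex,d@ey],1)
def look(name=None,yg=-31,xg=40):
    s=sense();c=capture("wrist");M=cfw(c,s)
    if name: save(c,name)
    print("tcp",T(s["eef_pos"]),round(s["eef_pos"][2],1),"F",np.round(s["force"],1))
    for r in packrect(c,M,O+ex*xg+ey*yg)[0]: print("pack",T(r[0]),r[1],"relyaw",round(r[2]+.094,3))
    for q in ["pack","rail","bay"]:
        for r in place_of(q,"wrist")[:1]: print(q,round(r["conf"],2),T(at_z(c,M,r["centre"],6)))
E
python3 -c "
from h import *
look('w5')"
```

```text
time_s: 5.82
eef_pos: [508.3, -22.5, 11.2]
ee_rot: [-0.0, 0.999, -0.048, -0.0]
force: [-1.3, -1.0, 0.3]
grip_width: 0.492
grip_force: 0.7
time_s: 6.2
eef_pos: [524.5, -24.1, 11.3]
ee_rot: [0.0, 0.999, -0.048, 0.0]
force: [0.0, 0.1, -0.2]
grip_width: 0.499
grip_force: 0.0
tcp [  8.4 -31.5] 11.3 F [ 0.   0.1 -0.2]
pack [ 17.6 -32.9] [149.5 104. ] relyaw 0.094
pack 0.77 [ 43.2 -26.3]
rail 0.79 [88.5  1.4]
bay 0.4 [86.5  1.5]
```

View pics/w5.png

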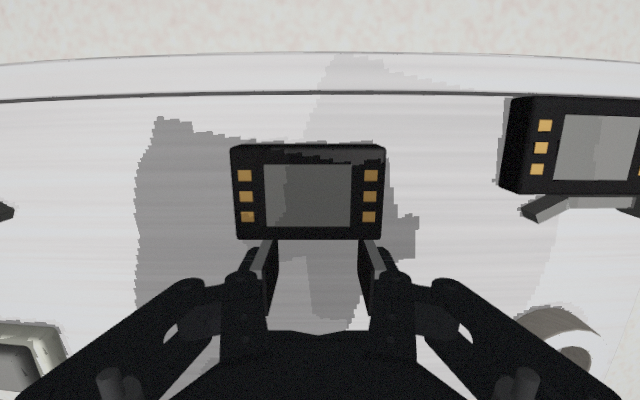

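The pack is square against both fingers, with its lower edge at row 238 and the rail base at row 93. I'll go on to the rail.

```bash
python3 -m jog '[{"tx":7,"ty":0,"tz":0,"ax":0,"ay":0,"az":0,"jaw":0},{"tx":7,"ty":0,"tz":0,"ax":0,"ay":0,"az":0,"jaw":0},{"tx":5,"ty":0,"tz":0,"ax":0,"ay":0,"az":0,"jaw":0},{"tx":2,"ty":0,"tz":0,"ax":0,"ay":0,"az":0,"jaw":0},{"tx":2,"ty":0,"tz":0,"ax":0,"ay":0,"az":0,"jaw":0}]' && python3 -m jog '[{"tx":2,"ty":0,"tz":0,"ax":0,"ay":0,"az":0,"jaw":0}]'; python3 -m jog '[{"tx":1,"ty":0,"tz":0,"ax":0,"ay":0,"az":0,"jaw":0},{"tx":0,"ty":0,"tz":0,"ax":0,"ay":0,"az":0,"jaw":0}]'
python3 -c "
from h import *
look('w6',xg=67)"
```

```text
time_s: 7.02
eef_pos: [546.7, -26.2, 11.3]
ee_rot: [-0.0, 0.999, -0.048, -0.0]
force: [-0.8, 0.6, 0.1]
grip_width: 0.503
grip_force: 0.6
time_s: 7.15
eef_pos: [548.6, -26.4, 11.2]
ee_rot: [-0.0, 0.999, -0.048, -0.0]
force: [-6.8, -1.8, 1.4]
grip_width: 0.499
grip_force: 3.4
time_s: 7.4
eef_pos: [548.6, -26.4, 11.1]
ee_rot: [-0.0, 0.999, -0.047, -0.002]
force: [-7.7, -0.8, 4.4]
grip_width: 0.499
grip_force: 3.5
tcp [ 32.6 -31.5] 11.1 F [-7.7 -0.8  4.4]
pack [ 42.3 -33.1] [149.5  99.5] relyaw 0.094
pack 0.82 [ 65.7 -26.1]
rail 0.55 [89.3  3. ]
```

View pics/w6.png

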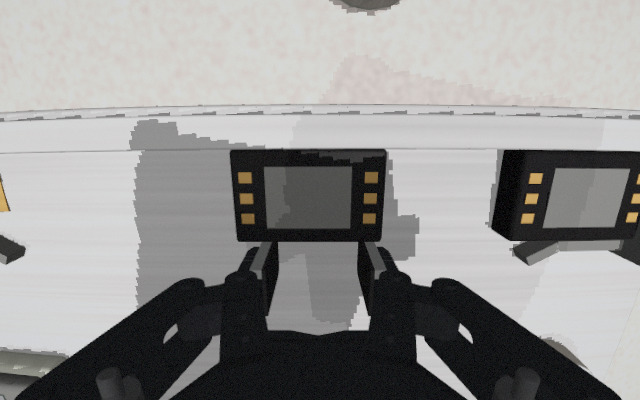

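The pack is flush and square on the rail: its top edge lies along the rail base at row 150, with about 8 N held. Next I back off, lift, and go round to its -y end, turning 90° so both fingertips face that end.

```bash
python3 -m jog '[{"tx":-5,"ty":0,"tz":0,"ax":0,"ay":0,"az":0,"jaw":0},{"tx":-12,"ty":0,"tz":0,"ax":0,"ay":0,"az":0,"jaw":0},{"tx":0,"ty":0,"tz":-35,"ax":0,"ay":0,"az":0,"jaw":0.65},{"tx":0,"ty":0,"tz":-35,"ax":0,"ay":0,"az":0,"jaw":0.65},{"tx":24,"ty":28,"tz":0,"ax":0,"ay":0,"az":0,"jaw":0.65}]' && python3 -m jog '[{"tx":24,"ty":28,"tz":0,"ax":0,"ay":0,"az":0,"jaw":0.65},{"tx":0,"ty":0,"tz":0,"ax":0,"ay":0,"az":-0.18,"jaw":0.65},{"tx":0,"ty":0,"tz":0,"ax":0,"ay":0,"az":-0.18,"jaw":0.65},{"tx":0,"ty":0,"tz":0,"ax":0,"ay":0,"az":-0.18,"jaw":0.65},{"tx":0,"ty":0,"tz":0,"ax":0,"ay":0,"az":-0.18,"jaw":0.65}]' && python3 -m jog '[{"tx":0,"ty":0,"tz":0,"ax":0,"ay":0,"az":-0.18,"jaw":0.65},{"tx":0,"ty":0,"tz":0,"ax":0,"ay":0,"az":-0.18,"jaw":0.65},{"tx":0,"ty":0,"tz":0,"ax":0,"ay":0,"az":-0.18,"jaw":0.65},{"tx":0,"ty":0,"tz":0,"ax":0,"ay":0,"az":-0.18,"jaw":0.65},{"tx":0,"ty":0,"tz":0,"ax":0,"ay":0,"az":-0.131,"jaw":0.65}]' && python3 -m jog '[{"tx":0,"ty":0,"tz":0,"ax":0,"ay":0,"az":0,"jaw":0.65}]'
python3 -c "
from h import *
look('w7',xg=67)"
```

```text
time_s: 8.22
eef_pos: [555.2, -54.4, 84.2]
ee_rot: [0.001, 0.999, -0.046, 0.003]
force: [0.6, 0.4, 0.3]
grip_width: 0.176
grip_force: 0.0
time_s: 8.85
eef_pos: [575.4, -85.2, 81.4]
ee_rot: [0.0, 0.951, 0.31, 0.0]
force: [0.3, -0.2, -0.1]
grip_width: 0.175
grip_force: 0.0
time_s: 9.48
eef_pos: [575.4, -85.2, 81.4]
ee_rot: [0.0, 0.738, 0.674, 0.0]
force: [-0.0, -0.7, 0.4]
grip_width: 0.178
grip_force: 0.0
time_s: 9.6
eef_pos: [575.3, -85.2, 81.3]
ee_rot: [0.0, 0.74, 0.672, 0.0]
force: [0.2, -0.4, -0.7]
grip_width: 0.176
grip_force: 0.0
tcp [ 64.8 -87.5] 81.3 F [ 0.2 -0.4 -0.7]
pack [ 66.2 -26.3] [45.5 71. ] relyaw 0.0
pack 0.92 [ 67.6 -26.5]
rail 0.67 [88.   0.6]
bay 0.26 [  67.5 -163. ]
```

View pics/w7.png

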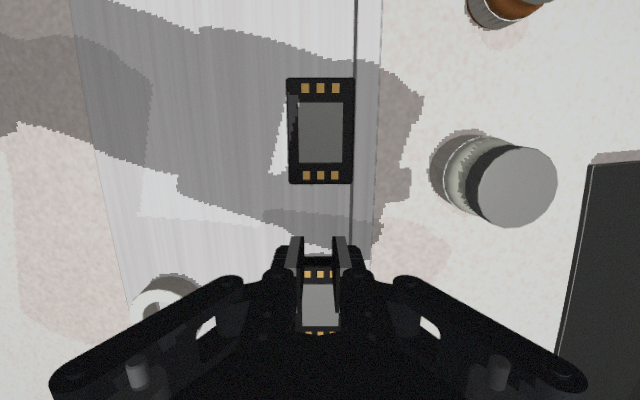

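The pack is square at tray (66.5, -26), with its -y end ahead of the fingers at about (318,184). I'll go down and push along the rail.

```bash
python3 -m jog '[{"tx":0,"ty":-3,"tz":25,"ax":0,"ay":0,"az":0,"jaw":0.8},{"tx":0,"ty":0,"tz":25,"ax":0,"ay":0,"az":0,"jaw":0.8},{"tx":0,"ty":0,"tz":15,"ax":0,"ay":0,"az":0,"jaw":0.8},{"tx":0,"ty":0,"tz":4,"ax":0,"ay":0,"az":0,"jaw":0.8},{"tx":6,"ty":0,"tz":0,"ax":0,"ay":0,"az":0,"jaw":0.8}]' && python3 -m jog '[{"tx":8,"ty":0,"tz":0,"ax":0,"ay":0,"az":0,"jaw":0.8},{"tx":8,"ty":0,"tz":0,"ax":0,"ay":0,"az":0,"jaw":0.8},{"tx":8,"ty":0,"tz":0,"ax":0,"ay":0,"az":0,"jaw":0.8},{"tx":8,"ty":0,"tz":0,"ax":0,"ay":0,"az":0,"jaw":0.8},{"tx":8,"ty":0,"tz":0,"ax":0,"ay":0,"az":0,"jaw":0.8}]' && python3 -m jog '[{"tx":8,"ty":0,"tz":0,"ax":0,"ay":0,"az":0,"jaw":0.8},{"tx":8,"ty":0,"tz":0,"ax":0,"ay":0,"az":0,"jaw":0.8},{"tx":0,"ty":0,"tz":0,"ax":0,"ay":0,"az":0,"jaw":0.8}]'
python3 -c "
from h import *
look('w8',xg=67,yg=15)"
```

```text
time_s: 10.42
eef_pos: [573.2, -79.1, 12.7]
ee_rot: [0.0, 0.74, 0.672, 0.0]
force: [-0.3, -0.8, -0.0]
grip_width: 0.098
grip_force: 0.0
time_s: 11.05
eef_pos: [576.7, -38.6, 12.4]
ee_rot: [0.0, 0.74, 0.673, 0.0]
force: [-0.2, -1.4, 0.5]
grip_width: 0.104
grip_force: 0.8
time_s: 11.42
eef_pos: [578.0, -22.4, 12.1]
ee_rot: [-0.0, 0.74, 0.673, -0.0]
force: [-0.7, 0.7, 0.0]
grip_width: 0.095
grip_force: 0.0
tcp [ 61.5 -24.8] 12.1 F [-0.7  0.7  0. ]
pack [64.8  0.5] [120.5 142. ] relyaw 0.094
pack 0.57 [66.6 23.1]
rail 0.83 [88.7  0.1]
```

View pics/w8.png

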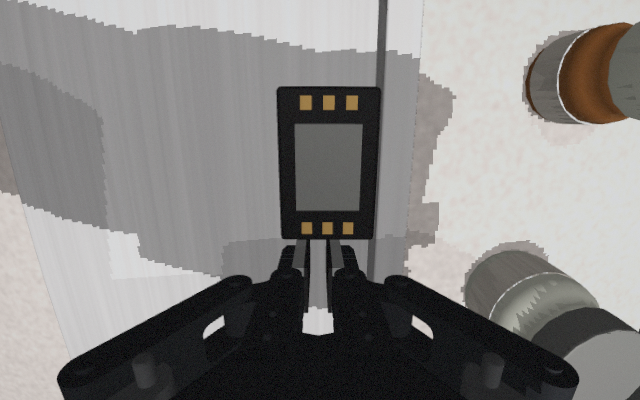

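The pack is still parallel to the rail, with its right edge at columns 374–380 along the rail line, and the fingers are centred on its end. I'll continue.

```bash
python3 -m jog '[{"tx":8,"ty":0,"tz":0,"ax":0,"ay":0,"az":0,"jaw":0.8},{"tx":8,"ty":0,"tz":0,"ax":0,"ay":0,"az":0,"jaw":0.8},{"tx":8,"ty":0,"tz":0,"ax":0,"ay":0,"az":0,"jaw":0.8},{"tx":8,"ty":0,"tz":0,"ax":0,"ay":0,"az":0,"jaw":0.8},{"tx":8,"ty":0,"tz":0,"ax":0,"ay":0,"az":0,"jaw":0.8}]' && python3 -m jog '[{"tx":8,"ty":0,"tz":0,"ax":0,"ay":0,"az":0,"jaw":0.8},{"tx":8,"ty":0,"tz":0,"ax":0,"ay":0,"az":0,"jaw":0.8},{"tx":8,"ty":0,"tz":0,"ax":0,"ay":0,"az":0,"jaw":0.8},{"tx":8,"ty":0,"tz":0,"ax":0,"ay":0,"az":0,"jaw":0.8},{"tx":0,"ty":0,"tz":0,"ax":0,"ay":0,"az":0,"jaw":0.8}]'
python3 -c "
from h import *
look('w9',xg=67,yg=95)"
```

```text
time_s: 12.25
eef_pos: [581.9, 17.3, 12.3]
ee_rot: [-0.0, 0.74, 0.673, -0.0]
force: [-1.2, -1.1, -0.3]
grip_width: 0.104
grip_force: 0.4
time_s: 12.88
eef_pos: [585.0, 49.1, 12.3]
ee_rot: [-0.0, 0.74, 0.673, 0.0]
force: [0.5, -0.2, 0.5]
grip_width: 0.106
grip_force: 0.0
tcp [61.8 47.2] 12.3 F [ 0.5 -0.2  0.5]
pack [59.2 75.9] [112.5 130. ] relyaw 0.094
pack 0.96 [66.2 95.6]
bay 0.71 [ 66.9 165. ]
```

View pics/w9.png

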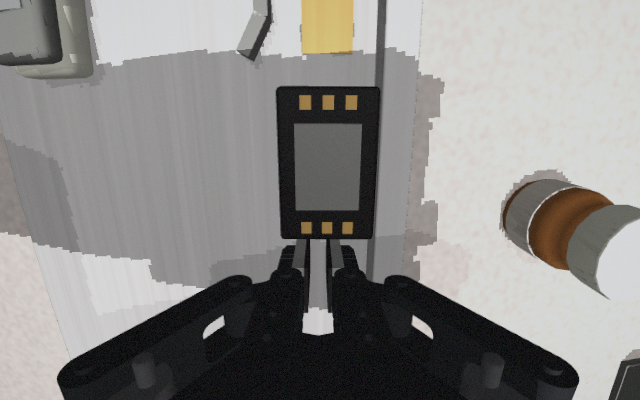

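The pack is flush and headed straight for the mouth, with the lip at (252,40) and the strip at (328,25). There are about 69 mm to go.

```bash
python3 -m jog '[{"tx":8,"ty":0,"tz":0,"ax":0,"ay":0,"az":0,"jaw":0.8},{"tx":8,"ty":0,"tz":0,"ax":0,"ay":0,"az":0,"jaw":0.8},{"tx":8,"ty":0,"tz":0,"ax":0,"ay":0,"az":0,"jaw":0.8},{"tx":8,"ty":0,"tz":0,"ax":0,"ay":0,"az":0,"jaw":0.8},{"tx":0,"ty":0,"tz":0,"ax":0,"ay":0,"az":0,"jaw":0.8}]' && python3 -m jog '[{"tx":8,"ty":0,"tz":0,"ax":0,"ay":0,"az":0,"jaw":0.8},{"tx":8,"ty":0,"tz":0,"ax":0,"ay":0,"az":0,"jaw":0.8},{"tx":8,"ty":0,"tz":0,"ax":0,"ay":0,"az":0,"jaw":0.8},{"tx":4,"ty":0,"tz":0,"ax":0,"ay":0,"az":0,"jaw":0.8},{"tx":0,"ty":0,"tz":0,"ax":0,"ay":0,"az":0,"jaw":0.8}]' && python3 -m jog '[{"tx":2,"ty":0,"tz":0,"ax":0,"ay":0,"az":0,"jaw":0.8},{"tx":2,"ty":0,"tz":0,"ax":0,"ay":0,"az":0,"jaw":0.8},{"tx":0,"ty":0,"tz":0,"ax":0,"ay":0,"az":0,"jaw":0.8}]'
python3 -c "
from h import *
look(xg=67,yg=164)"
```

```text
time_s: 13.7
eef_pos: [588.0, 81.2, 12.3]
ee_rot: [-0.0, 0.74, 0.673, 0.0]
force: [-0.0, 0.8, -0.8]
grip_width: 0.1
grip_force: 0.0
time_s: 14.32
eef_pos: [590.7, 108.6, 12.3]
ee_rot: [-0.0, 0.74, 0.673, 0.0]
force: [0.5, -0.8, -0.3]
grip_width: 0.097
grip_force: 0.0
time_s: 14.7
eef_pos: [591.1, 112.3, 12.3]
ee_rot: [-0.0, 0.74, 0.673, 0.0]
force: [-0.6, 0.4, 0.8]
grip_width: 0.104
grip_force: 0.0
tcp [ 61.9 110.6] 12.3 F [-0.6  0.4  0.8]
pack [ 55.6 141.3] [106. 122.] relyaw 0.094
pack [ 61.3 227.5] [ 22.5 149.5] relyaw 0.094
pack 0.68 [ 64.5 157.6]
```

```bash
python3 -m jog '[{"tx":2,"ty":0,"tz":0,"ax":0,"ay":0,"az":0,"jaw":0.8},{"tx":2,"ty":0,"tz":0,"ax":0,"ay":0,"az":0,"jaw":0.8},{"tx":0,"ty":0,"tz":0,"ax":0,"ay":0,"az":0,"jaw":0.8}]'; python3 -m jog '[{"tx":1,"ty":0,"tz":0,"ax":0,"ay":0,"az":0,"jaw":0.8},{"tx":0,"ty":0,"tz":0,"ax":0,"ay":0,"az":0,"jaw":0.8}]';python3 -m jog '[{"tx":1,"ty":0,"tz":0,"ax":0,"ay":0,"az":0,"jaw":0.8},{"tx":0,"ty":0,"tz":0,"ax":0,"ay":0,"az":0,"jaw":0.8}]'
python3 -c "
from h import *
look('w10',xg=67,yg=164)"
```

```text
time_s: 15.28
eef_pos: [591.4, 116.4, 12.3]
ee_rot: [-0.0, 0.74, 0.673, 0.0]
force: [-0.4, 0.2, -0.4]
grip_width: 0.1
grip_force: 0.0
time_s: 15.52
eef_pos: [591.5, 117.3, 12.3]
ee_rot: [-0.0, 0.74, 0.673, 0.0]
force: [-0.5, -0.2, -0.5]
grip_width: 0.105
grip_force: 0.1
time_s: 15.78
eef_pos: [591.6, 118.3, 12.3]
ee_rot: [-0.0, 0.74, 0.673, 0.0]
force: [0.5, -0.8, -0.8]
grip_width: 0.099
grip_force: 0.2
tcp [ 61.9 116.6] 12.3 F [ 0.5 -0.8 -0.8]
pack [ 59.5 147.7] [118. 131.] relyaw 0.094
pack [ 78.5 228.4] [115.  24.] relyaw 0.094
pack 0.66 [ 64.7 164.2]
```

View pics/w10.png

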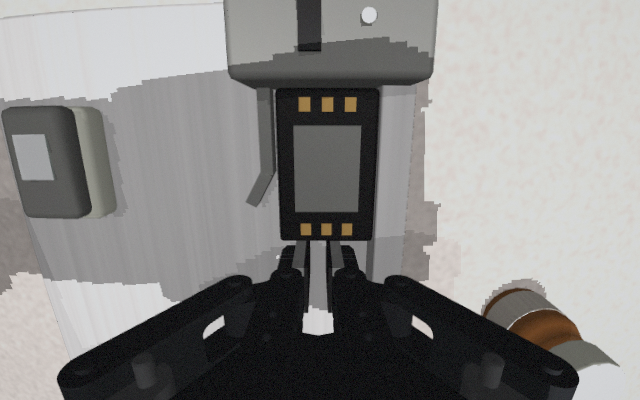

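The pack is in the pocket between the lip at (262,150) and the rail at (380,150), nearly at the stop face at (328,85). I'll push in small steps until the force rises.

```bash
python3 -m jog '[{"tx":1,"ty":0,"tz":0,"ax":0,"ay":0,"az":0,"jaw":0.8},{"tx":0,"ty":0,"tz":0,"ax":0,"ay":0,"az":0,"jaw":0.8}]'; python3 -m jog '[{"tx":1,"ty":0,"tz":0,"ax":0,"ay":0,"az":0,"jaw":0.8},{"tx":0,"ty":0,"tz":0,"ax":0,"ay":0,"az":0,"jaw":0.8}]'
```

```text
time_s: 16.23
eef_pos: [591.8, 118.8, 12.3]
ee_rot: [0.0, 0.74, 0.673, -0.0]
force: [-0.9, -3.3, -0.3]
grip_width: 0.098
grip_force: 1.7
time_s: 16.48
eef_pos: [591.9, 118.9, 12.3]
ee_rot: [0.001, 0.74, 0.673, -0.001]
force: [0.1, -8.6, -0.2]
grip_width: 0.101
grip_force: 4.5
```

The force rose to 8.6 N with the TCP stopped, so the pack is home. I'll back off straight, lift and verify.

```bash
python3 -m jog '[{"tx":-3,"ty":0,"tz":0,"ax":0,"ay":0,"az":0,"jaw":0.8},{"tx":-12,"ty":0,"tz":0,"ax":0,"ay":0,"az":0,"jaw":0.8},{"tx":-20,"ty":0,"tz":-10,"ax":0,"ay":0,"az":0,"jaw":0.8},{"tx":-10,"ty":0,"tz":-40,"ax":0,"ay":0,"az":0,"jaw":0.8},{"tx":0,"ty":0,"tz":-50,"ax":0,"ay":0,"az":0,"jaw":0.8}]' && python3 -m jog '[{"tx":0,"ty":0,"tz":-30,"ax":0,"ay":0,"az":0,"jaw":0.8},{"tx":0,"ty":0,"tz":0,"ax":0,"ay":0,"az":0,"jaw":0.8},{"tx":0,"ty":0,"tz":0,"ax":0,"ay":0,"az":0,"jaw":0.8}]'
python3 -c "
from h import *
look('w11',xg=67,yg=164)
c=capture('wrist');M=cfw(c,sense())
for x in (90,): 
  for y in (60,130,200): print(proj(c,M,np.r_[O+ex*x+ey*y,6.]))
cv2.imwrite('pics/w11.png',cv2.resize(c['color'][0:240,170:490],None,fx=2.4,fy=2.4)[:,:,::-1])
"
```

```text
time_s: 17.1
eef_pos: [587.0, 73.5, 113.5]
ee_rot: [-0.001, 0.74, 0.672, -0.0]
force: [1.2, 0.2, 0.3]
grip_width: 0.102
grip_force: 0.0
time_s: 17.48
eef_pos: [587.0, 74.8, 141.6]
ee_rot: [-0.001, 0.74, 0.673, -0.0]
force: [-0.0, -0.3, -0.6]
grip_width: 0.099
grip_force: 0.0
tcp [61.3 72.8] 141.6 F [-0.  -0.3 -0.6]
pack [ 66.3 167.7] [76.8 77.3] relyaw -0.001
pack 0.79 [ 67.6 165.7]
rail 0.79 [89.7  0.7]
[346.60662022 204.52982154]
[348.45632832 133.96534894]
[350.32097884  54.29880765]
```

View pics/w11.png

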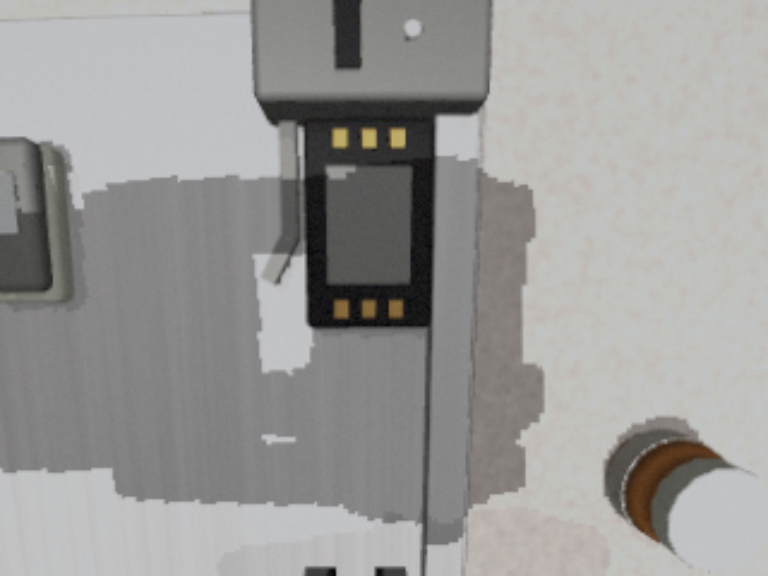

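The pack sits flush along the rail (column 432) and hard against the stop (row 115). Everything around it looks undisturbed and the robot is clear, so I'll hand in.

```bash
python3 -c "
from rig import finish_job
print(finish_job())"
```

```text
the job is handed in; nothing more can be done
None
```

The spare battery is in the free (+y) pocket, flush against the rail and home against the end stop. The other battery and the surrounding items looked undisturbed where the camera saw them. The job was handed in at about 17.6 s with the arm clear; no verdict was returned.

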